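# Clear the dead LED board off the hall ledge into the tray

### The job

The dead LED board lies too flat on the oak ledge to be grasped: slide it out over the ledge's front edge until about a third of it sticks out, let go of it, and then pick it up by that overhanging end. Lay it flat, chips up, inside the grey silicone tray on the ledge: lower it in, do not drop it in, and do not let it fall off the ledge. Leave the other things on the ledge where they stand.

Things in the scene. Friction and masses are not known exactly. Their poses are not given: they have to be found in the camera images.
- ledge: Pale oak wall ledge, fixed: a board 250 mm deep (x), 1260 long (y) and 26 thick, its top 120 mm above the work surface, before a low half wall (33 mm higher than the board's top). Origin: on the work surface (z = 0) under the middle of the board; z up. Its -x side is the free front edge, facing the robot, 125 mm from the origin; in front of it all is clear down to the work surface.
- ledge_front (a point): Middle of the ledge's front edge, at the height of its top surface; axes as the ledge's.
- led_board: Dead LED board of a ceiling lamp, loose, 62 g: stiff flat aluminium strip, 170 mm long (x), 44 wide (y), 3 thick; white top with two rows of seven pale yellow chips (1 mm high, no obstacle). Origin: centre of its underside. Starts flat on the ledge, chips (z) up, -x end towards the robot. It slides easily on the oak (friction 0.3) under shut fingertips that press on it with about 5 N.
- board_near_end (a point): Middle of the board's -x end face (the end nearer the robot), 85 mm from the board's centre. The board starts with its length within 0.4 rad of square to the ledge's front edge.
- tray: Grey silicone tray standing on the ledge, left or right of the board, does not shift: 215 mm long (its x, roughly square to the ledge's front edge), 122 mm wide (its y), rim 16 mm high, walls 6 mm, floor 3 mm thick (flat inside, 203 x 110 mm). Origin: centre of its underside; z up.
- flip_box: Yellow flip-top plastic box, shut, loose, 156 (x) x 110 (y) x 100 mm high, on the other side of the LED board from the tray; a bystander. Origin: centre of its underside.
- cell_cup: Clear acrylic cup holding three spent AAA cells, loose, 66 mm across, 64 mm high; a bystander. Origin: centre of its underside.
- globe_bulb: Opaque white globe bulb, 95 mm across, standing cap-down in a cardboard sleeve 66 mm square, loose, 147 mm high in all; a bystander. Origin: centre of its underside.
- headlamp: Steel headlamp housing standing on its bezel, loose, 116 mm across, 93 mm high; a bystander. Origin: centre of its underside.
Mind the look-alikes: they are no part of the job. There is more than one size of the led_board; the one meant has the size given above.

How it is judged:
By the outcome, as a careful person would: the job done as asked, in the order asked, and still so for the second after the job is handed in, with the robot touching nothing.
It also fails if it takes over 56 s, if anything falls off the work surface, if the arm or the gripper's body presses on something with over 40 N, if the wrist force passes 120 N, or if a joint passes its speed limit or range.

### The arm

A 6-joint arm with a two-finger parallel gripper is mounted at the origin on the work surface. World frame = base frame: x ahead of the robot, y to its left, z up, the work surface at z = 0. Lengths are in m, angles in rad, forces in N, time in s.
With the tool pointing down it reaches from about 0.375 to 0.9 m from the base axis. Payload 3.1 kg.
Tool frame: the origin (TCP) lies at the very end of the fingers, on their centre line; the grasp point (between the pads) lies 19 mm behind it; z points along the fingers, y is the line along which they close (so a half turn about z gives the same grasp; the last joint's range is limited). The gripper opens to 85 mm and grips with 20 to 120 N. Pads are 22 mm wide; open, the fingers measure 114 mm over their backs; the gripper's body (76 mm by 85 mm) begins 54 mm behind the grasp point. The pads swing forward as they close: fully open they stand 13 mm farther back than shut.
Start: joints at [-1.516, 0.527, 1.433, -0, 1.181, -0.178], TCP at [0.145, -0.608, 0.231] pointing down, gripper open.
Joint ranges: [-3.08, 3.08], [-0.75, 2.2], [0.22, 2.44], [-1.43, 4.57], [0, 2.65], [-2.85, 2.85]. Speed limits (rad/s): [2.79, 2.79, 3.14, 3.14, 3.14, 3.14].

### API

Orientations are given as a unit quaternion [x, y, z, w].
In Python, from station import manip gives the robot as it stands.
- The arm moves only by the shell command python3 -m handwheel 'ROWS' [FORCE]. ROWS is JSON, a list of rows, each a list of 7 numbers: the shift along the world's x, y, z in mm, then the turn, a rotation vector about the world's x, y, z in degrees, then the opening, from 0 (shut) to 1 (fully open). A call has exactly 10 rows; each row shifts and turns the commanded pose from where the row before left it; what a row does not reach is not made up. A row lasts 1/8 s, in which the tool goes at most 62.5 mm and 10.7 degrees, less where a joint would pass 70% of its speed; a pose out of reach is approached as far as the arm can. A call is refused whole if a number of a shift passes 62.5 or a number of a turn 10.7, either way. A call with a gripper value outside its range is refused whole. The fingers move at their own pace and stop on an object; FORCE is the grip in N (left out, the last holds). Time passes only in rows, so rows that do not move let the fingers close, or fill a call up. It gives the time, the measured TCP pose, the force, the opening and the grip force at its end, in the units of the state.
- manip.sense(): the state, without advancing time (a new reading comes with each control period).
- manip.snapshot(name): name is "scene" or "top" or "wrist"; returns the picture (420x560x3 uint8, red, green, blue); there is no depth.
- manip.get_calibration(name): a dict with "K" (3x3 intrinsics, pixels), "rvec" (rotation vector, rad) and "tvec" (3), from world to camera coordinates, as OpenCV has them. Camera axes: x right, y down, z forward; pixel columns grow to the right and rows downward; lengths in m; the calibration is good to about 2 mm. A picture is of the moment at which its call begins: read the wrist's pose just before it. get_calibration takes no time and is no camera call; for the wrist camera it gives the pose at the moment of the call.
- manip.sign_off(): hands the job in; it is judged then, once.
The state is a dict: "t": time; "q": joint angles; "qd": joint speeds; "tau": joint torques, N m; "tcp_pos": TCP position; "tool_rot": TCP orientation; "force": force on the tool from outside, world axes, zero at the start; "ft_torque": the same for the moment, N m; "finger_gap": opening from 0.0 (shut) to 1.0 (fully open); "gripper_force": force on a finger pad.
Only numpy, scipy, OpenCV 4.12 (cv2) and the standard library are available. Lean on these libraries where they do the work, as an engineer would, in place of code of your own. Each camera call takes 0.05 s, during which the arm holds its last target. There are 200 camera calls.

## Working session

There is one attempt and no reset: what is moved stays moved. The work goes in short steps, Python scripts to look and compute and a shell command to move; the robot and the scene stay as the last step left them, time stands still between calls to the robot, and variables do not carry over. Pictures are saved under pics/ and viewed, at most 10 in all, crops included, and the job is handed in when it is done.

```bash
mkdir -p pics; cat > h.py <<'E'
import numpy as np, cv2
from station import manip
def snap(n,f):
    im=manip.snapshot(n); cv2.imwrite('pics/'+f,cv2.cvtColor(im,cv2.COLOR_RGB2BGR)); return im
def ray(n,px,z,c=None):
    c=c or manip.get_calibration(n); K=np.array(c['K']);R=cv2.Rodrigues(np.array(c['rvec'],float))[0];t=np.array(c['tvec'],float).ravel()
    px=np.atleast_2d(np.array(px,float)); o=-R.T@t
    d=(R.T@np.linalg.inv(K)@np.c_[px,np.ones(len(px))].T).T
    return o+d*((z-o[2])/d[:,2])[:,None]
E
python3 - <<'E'
from h import *
snap('top','top.png');snap('scene','scene.png')
for n in('top','scene'):
    c=manip.get_calibration(n);R=cv2.Rodrigues(np.array(c['rvec'],float))[0];print(n,-R.T@np.array(c['tvec']).ravel(),R[2])
print(manip.sense())
E
```

```text
top [0.41994549 0.02269377 1.35302835] [ 0.09596326 -0.01914812 -0.99520068]
scene [1.12178659 0.38583978 0.96715134] [-0.51759671 -0.34173214 -0.78441876]
{'t': 0.1, 'q': array([-1.51547928e+00,  5.28387438e-01,  1.43378716e+00,  1.02889549e-05,
        1.18142683e+00, -1.78449861e-01]), 'qd': array([-1.08470522e-05, -3.11193399e-03, -2.58058001e-03,  5.62880070e-04,
       -9.57098667e-04,  6.35300847e-04]), 'tau': array([ 6.17882361e-04, -4.43302488e+01, -1.78587413e+01, -1.15020789e-04,
        3.83701656e-03,  3.53879358e-06]), 'tcp_pos': array([ 0.14480225, -0.60731849,  0.23041861]), 'tool_rot': array([ 9.93176630e-01,  1.16615495e-01,  6.65458437e-05, -1.00219094e-03]), 'force': array([-0.4405571 ,  0.48020966,  0.51131157]), 'ft_torque': array([ 0.01742027, -0.0082513 , -0.01724509]), 'gripper_force': 0.0, 'finger_gap': 0.9993140482242903}
```

View pics/top.png

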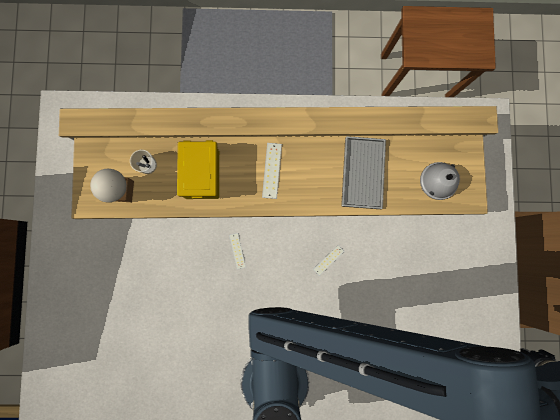

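View pics/scene.png

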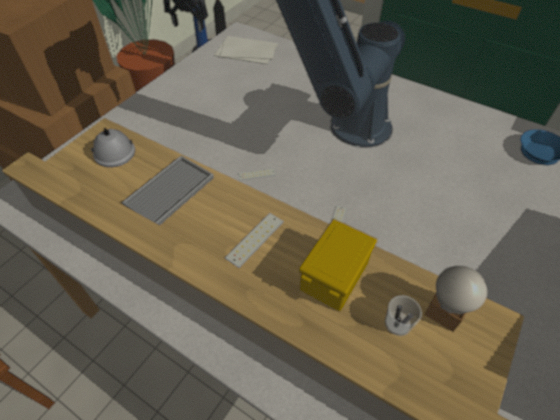

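The top view shows three strips that could be the board: one on the ledge at (272,170), and short ones on the work surface at (237,250) and (329,260). The ledge strip between the yellow box (198,168) and the tray (364,172) fits the description. I'll check it by size and with a crop.

```bash
python3 - <<'E'
from h import *
im=snap('top','t2.png')
hsv=cv2.cvtColor(im,cv2.COLOR_RGB2HSV)
def rect(mask,box,name,z):
    x0,y0,x1,y1=box; m=np.zeros_like(mask);m[y0:y1,x0:x1]=mask[y0:y1,x0:x1]
    c=max(cv2.findContours(m,cv2.RETR_EXTERNAL,cv2.CHAIN_APPROX_NONE)[0],key=cv2.contourArea)
    w=ray('top',c.reshape(-1,2),z)[:,:2]
    r=cv2.minAreaRect((w*1000).astype(np.float32)); b=cv2.boxPoints(r)
    print(name,'ctr',np.round(r[0],1),'size',np.round(r[1],1),r[2]);print(np.round(b,1).tolist())
white=((hsv[...,1]<60)&(hsv[...,2]>150)).astype(np.uint8)*255
gray=((hsv[...,1]<60)).astype(np.uint8)*255
yel=((hsv[...,0]>20)&(hsv[...,0]<35)&(hsv[...,1]>200)).astype(np.uint8)*255
rect(white,(255,138,292,205),'board',.123)
rect(gray,(335,136,395,212),'tray',.136)
rect(yel,(170,138,225,205),'box',.22)
print('ledge front',ray('top',[[74,218],[280,216],[487,213]],.12).round(3))
cv2.imwrite('pics/crop.png',cv2.cvtColor(cv2.resize(im[130:275,170:400],None,fx=3.4,fy=3.4,interpolation=cv2.INTER_CUBIC),cv2.COLOR_RGB2BGR))
E
```

```text
board ctr [658.5  18.9] size [ 44.7 169.6] 85.31871795654297
[[572.0999755859375, 3.5], [741.2000122070312, -10.300000190734863], [744.7999877929688, 34.20000076293945], [575.7999877929688, 48.099998474121094]]
tray ctr [ 653.4 -258.7] size [123.3 215.4] 86.2948989868164
[[542.0, -313.29998779296875], [756.9000244140625, -327.20001220703125], [764.7999877929688, -204.1999969482422], [549.9000244140625, -190.1999969482422]]
box ctr [640.4 225.8] size [164.5 114.2] 1.296629548072815
[[556.9000244140625, 281.0], [559.4000244140625, 166.8000030517578], [723.9000244140625, 170.5], [721.4000244140625, 284.70001220703125]]
ledge front [[ 0.507  0.607  0.12 ]
 [ 0.519 -0.008  0.12 ]
 [ 0.535 -0.639  0.12 ]]
```

View pics/crop.png

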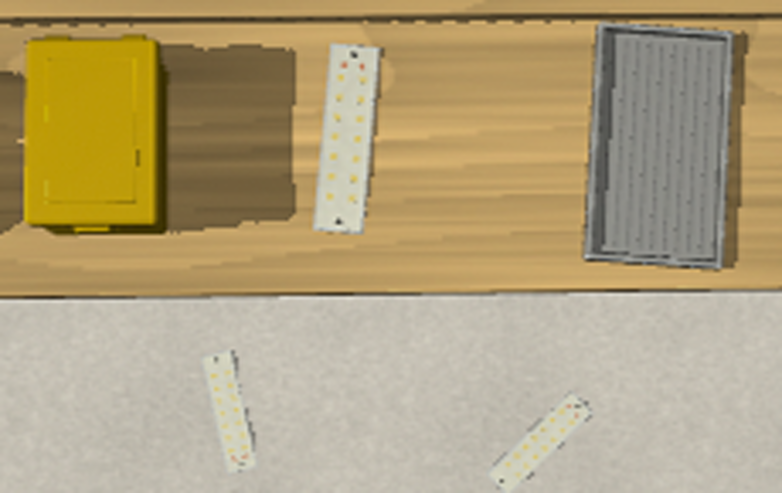

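The ledge strip measures 170 x 45 mm, so it is the LED board, with yaw about -4.7° and centre (658,19). The loose strips at (237,250) and (329,260) are smaller look-alikes. The ledge edge is at x≈519 here, so the near end (574) must go to about 462, a slide of about 112 mm. First I move over the board with the fingers shut.

```bash
python3 -m handwheel '[[40,47,7,0,0,-1.8,0],[40,47,7,0,0,-1.8,0],[40,47,7,0,0,-1.8,0],[40,47,7,0,0,-1.8,0],[40,47,7,0,0,-1.8,0],[40,47,7,0,0,-1.8,0],[40,47,7,0,0,-1.8,0],[40,47,7,0,0,-1.8,0],[40,47,7,0,0,-1.8,0],[40,47,7,0,0,-1.8,0]]' 40
python3 -m handwheel '[[29,39,0,0,0,0,0],[29,39,0,0,0,0,0],[29,39,0,0,0,0,0],[28,39,0,0,0,0,0],[0,0,-40,0,0,0,0],[0,0,-40,0,0,0,0],[0,0,-40,0,0,0,0],[0,0,-30,0,0,0,0],[0,0,-15,0,0,0,0],[0,0,0,0,0,0,0]]'
```

```text
t: 1.4
tcp_pos: [0.5458, -0.1362, 0.3014]
tool_rot: [0.999, -0.041, -0.0, 0.0]
force: [1.3, -1.1, 0.2]
finger_gap: 0.003
gripper_force: 0.0
t: 2.65
tcp_pos: [0.6592, 0.0181, 0.1352]
tool_rot: [0.999, -0.04, -0.001, -0.0]
force: [-0.2, -0.6, 0.6]
finger_gap: 0.002
gripper_force: 0.0
```

```bash
python3 -m handwheel '[[0,0,-3,0,0,0,0],[0,0,-3,0,0,0,0],[0,0,-2,0,0,0,0],[0,0,-1,0,0,0,0],[0,0,-1,0,0,0,0],[0,0,-0.5,0,0,0,0],[0,0,-0.5,0,0,0,0],[0,0,0,0,0,0,0],[0,0,0,0,0,0,0],[0,0,0,0,0,0,0]]'
```

```text
t: 3.9
tcp_pos: [0.6599, 0.018, 0.1254]
tool_rot: [0.999, -0.04, 0.0, 0.0]
force: [-0.6, -0.1, -0.3]
finger_gap: -0.002
gripper_force: 0.0
```

```bash
python3 -m handwheel '[[0,0,-0.5,0,0,0,0],[0,0,-0.5,0,0,0,0],[0,0,-0.5,0,0,0,0],[0,0,-0.5,0,0,0,0],[0,0,-0.5,0,0,0,0],[0,0,0,0,0,0,0],[0,0,0,0,0,0,0],[0,0,0,0,0,0,0],[0,0,0,0,0,0,0],[0,0,0,0,0,0,0]]'
```

```text
t: 5.15
tcp_pos: [0.6598, 0.018, 0.1231]
tool_rot: [0.999, -0.04, 0.0, 0.0]
force: [-1.2, -0.0, 5.8]
finger_gap: 0.001
gripper_force: 2.6
```

```bash
python3 -m handwheel '[[-3,0,0,0,0,0,0],[-5,0,0,0,0,0,0],[-6,0,0,0,0,0,0],[-6,0,0,0,0,0,0],[-6,0,0,0,0,0,0],[-6,0,0,0,0,0,0],[-6,0,0,0,0,0,0],[-6,0,0,0,0,0,0],[-4,0,0,0,0,0,0],[-2,0,0,0,0,0,0]]'
python3 - <<'E'
from h import *
cv2.imwrite('pics/t3.png',cv2.cvtColor(cv2.resize(manip.snapshot('scene')[140:340,120:400],None,fx=2.5,fy=2.5),cv2.COLOR_RGB2BGR))
E
```

```text
t: 6.4
tcp_pos: [0.6097, 0.018, 0.1231]
tool_rot: [0.999, -0.04, 0.0, 0.0]
force: [1.9, -0.8, 5.4]
finger_gap: -0.003
gripper_force: 2.5
```

View pics/t3.png

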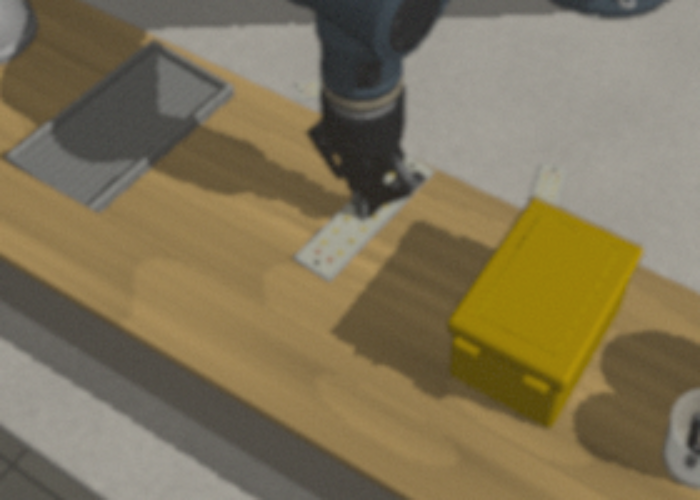

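The board follows the fingertips: its far end is now at crop (312,268) and its near end is at the ledge edge, around (425,170). The remaining slide is about 62 mm, then I lift off and back away for an unblocked view.

```bash
python3 -m handwheel '[[-4,0,0,0,0,0,0],[-7,0,0,0,0,0,0],[-8,0,0,0,0,0,0],[-8,0,0,0,0,0,0],[-8,0,0,0,0,0,0],[-8,0,0,0,0,0,0],[-8,0,0,0,0,0,0],[-6,0,0,0,0,0,0],[-4,0,0,0,0,0,0],[-1,0,0,0,0,0,0]]'
python3 -m handwheel '[[0,0,0,0,0,0,0],[0,0,2,0,0,0,0],[0,0,15,0,0,0,0],[0,0,40,0,0,0,0.7],[-10,-20,40,0,0,0,0.7],[-15,-55,10,0,0,0,0.7],[-15,-55,0,0,0,0,0.7],[-15,-55,0,0,0,0,0.7],[0,0,0,0,0,0,0.7],[0,0,0,0,0,0,0.7]]'
cat > meas.py <<'E'
from h import *
import sys
im=snap('top',sys.argv[1])
hsv=cv2.cvtColor(im,cv2.COLOR_RGB2HSV)
p=cv2.projectPoints(np.array([[.55,.02,.123]]),*[np.array(manip.get_calibration('top')[k],float) for k in('rvec','tvec','K')],None)[0].ravel().astype(int)
c=manip.get_calibration('top')
print(p)
# whiteness relative: bright
m=((hsv[...,1]<45)&(hsv[...,2]>205)).astype(np.uint8)*255
x,y=p;mm=np.zeros_like(m);mm[y-50:y+60,x-28:x+28]=m[y-50:y+60,x-28:x+28]
cs=max(cv2.findContours(mm,cv2.RETR_EXTERNAL,cv2.CHAIN_APPROX_NONE)[0],key=cv2.contourArea)
w=ray('top',cs.reshape(-1,2),.123)[:,:2]*1000
r=cv2.minAreaRect(w.astype(np.float32));print(r,cv2.boxPoints(r).round(1).tolist())
cv2.imwrite('pics/c_'+sys.argv[1],cv2.cvtColor(np.hstack([cv2.resize(a[y-70:y+70,x-50:x+50],None,fx=4,fy=4) for a in(im,cv2.merge([mm]*3))]),cv2.COLOR_RGB2BGR))
E
python3 meas.py t4.png
```

```text
t: 7.7
tcp_pos: [0.5476, 0.018, 0.1231]
tool_rot: [0.999, -0.04, 0.0, 0.0]
force: [1.8, 0.2, 5.8]
finger_gap: 0.001
gripper_force: 2.7
t: 8.95
tcp_pos: [0.4922, -0.1665, 0.2299]
tool_rot: [0.999, -0.041, -0.0, -0.001]
force: [-0.3, -0.1, 0.1]
finger_gap: 0.702
gripper_force: 0.0
[270 205]
((503.28466796875, 23.267974853515625), (255.67703247070312, 165.2518310546875), 0.4585969150066376) [[374.79998779296875, 104.9000015258789], [376.1000061035156, -60.400001525878906], [631.7999877929688, -58.29999923706055], [630.5, 106.9000015258789]]
```

View pics/c_t4.png

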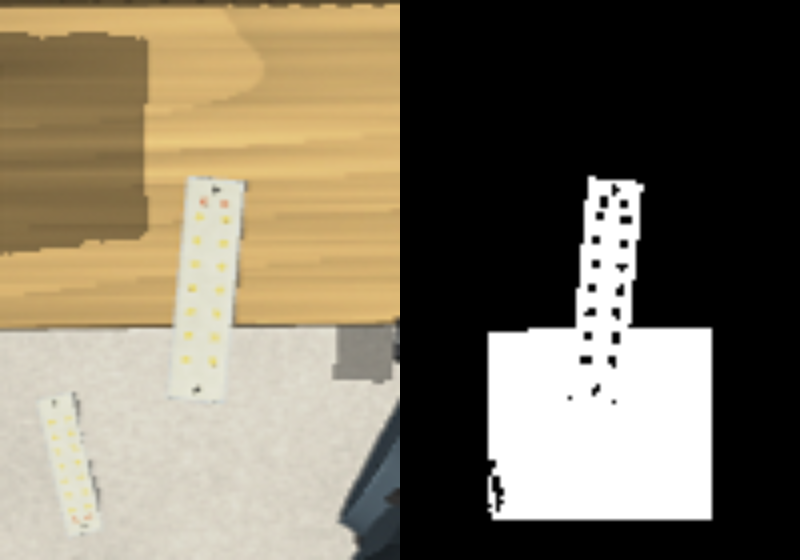

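The board lies straight with about a third (73 of 222 crop px) over the edge. Its crop corners are (189,177), (244,180), (170,398) and (225,402). Now I turn those into positions.

```bash
python3 - <<'E'
from h import *
u=np.array([[189,177],[244,180],[170,398],[225,402.]])/4+[219.6,134.6]
w=ray('top',u,.123)*1000;print(w.round(1))
near=(w[2]+w[3])/2;far=(w[0]+w[1])/2;d=far-near;L=np.linalg.norm(d);print('near',near,'far',far,L,np.degrees(np.arctan2(d[1],d[0])))
print('grip pt 25mm in',near+d/L*25)
print('edge',ray('top',[[270,134.6+327/4]],.12))
E
```

```text
[[631.5  32.8 123. ]
 [629.7  -9.  123. ]
 [464.   45.1 123. ]
 [461.4   3.9 123. ]]
near [462.72712974  24.49560089 123.        ] far [630.59991593  11.89767496 123.        ] 168.34482493233412 -4.2916875749781305
grip pt 25mm in [487.65702976  22.62474951 123.        ]
edge [[0.51778526 0.02200792 0.12      ]]
```

Overhang is 55 mm. Next I touch bare ledge with the fingers 44 mm apart, to learn where the tips really are at that opening.

```bash
python3 -m handwheel '[[26,22,0,0,0,0,0.52],[26,22,0,0,0,0,0.52],[26,22,0,0,0,0,0.52],[0,0,-40,0,0,0,0.52],[0,0,-40,0,0,0,0.52],[0,0,-20,0,0,0,0.52],[0,0,-6,0,0,0,0.52],[0,0,-2,0,0,0,0.52],[0,0,-1,0,0,0,0.52],[0,0,0,0,0,0,0.52]]'
python3 -m handwheel '[[0,0,-0.5,0,0,0,0.52],[0,0,-0.5,0,0,0,0.52],[0,0,-0.5,0,0,0,0.52],[0,0,-0.5,0,0,0,0.52],[0,0,-0.5,0,0,0,0.52],[0,0,-0.5,0,0,0,0.52],[0,0,0,0,0,0,0.52],[0,0,0,0,0,0,0.52],[0,0,0,0,0,0,0.52],[0,0,0,0,0,0,0.52]]'
```

```text
t: 10.25
tcp_pos: [0.5713, -0.1011, 0.1217]
tool_rot: [0.999, -0.04, 0.001, 0.0]
force: [0.4, -0.0, 0.6]
finger_gap: 0.517
gripper_force: 0.0
t: 11.5
tcp_pos: [0.5708, -0.101, 0.118]
tool_rot: [0.999, -0.04, 0.0, 0.0]
force: [-0.6, 0.0, 2.8]
finger_gap: 0.516
gripper_force: 1.7
```

Tips touch at TCP z≈0.118, i.e. 2 mm behind the TCP at this opening. So a grip at TCP z≈0.1155 puts the tips 2.5 mm below the board's underside.

```bash
python3 -m handwheel '[[0,0,30,0,0,0,0.52],[0,0,40,0,0,0,0.75],[-28,41,0,0,0,0.3,0.75],[-27,41,0,0,0,0,0.75],[-27,42,0,0,0,0,0.75],[0,0,0,0,0,0,0.75],[0,0,-30,0,0,0,0.75],[0,0,-20,0,0,0,0.75],[0,0,0,0,0,0,0.75],[0,0,0,0,0,0,0.75]]'
python3 - <<'E'
from h import *
s=manip.sense();print(s['tcp_pos'],s['tool_rot'])
snap('wrist','w1.png')
E
```

```text
t: 12.75
tcp_pos: [0.4898, 0.0225, 0.1382]
tool_rot: [0.999, -0.038, 0.001, 0.0]
force: [-0.7, -1.0, 0.5]
finger_gap: 0.753
gripper_force: 0.0
[0.48982694 0.02245796 0.13816673] [ 9.99283158e-01 -3.78510360e-02  6.74799517e-04  1.13762333e-04]
```

View pics/w1.png

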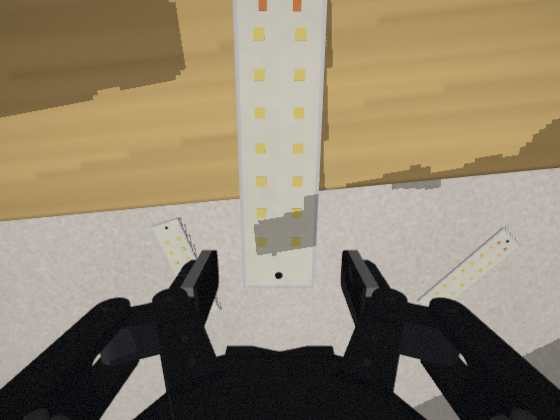

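The wrist view shows the board's near end centred between the fingers (edges at columns 245 and 313, fingers at 217 and 342) and well aligned. I descend and grip.

```bash
python3 -m handwheel '[[0,0,-8,0,0,0,0.75],[0,0,-8,0,0,0,0.75],[0,0,-5,0,0,0,0.75],[0,0,-1.7,0,0,0,0.75],[0,0,0,0,0,0,0.75],[0,0,0,0,0,0,0.6],[0,0,0,0,0,0,0.5],[0,0,0,0,0,0,0.45],[0,0,0,0,0,0,0.45],[0,0,0,0,0,0,0.45]]' 50
python3 -m handwheel '[[0,0,0,0,0,0,0.4],[0,0,0,0,0,0,0.4],[0,0,3,0,0,0,0.4],[0,0,3,0,0,0,0.4],[0,0,4,0,0,0,0.4],[0,0,5,0,0,0,0.4],[0,0,5,0,0,0,0.4],[0,0,5,0,0,0,0.4],[0,0,0,0,0,0,0.4],[0,0,0,0,0,0,0.4]]' 50
python3 - <<'E'
from h import *
c=manip.get_calibration('wrist')
a=snap('wrist','w2.png');b=snap('scene','s2.png')
cv2.imwrite('pics/ws.png',cv2.cvtColor(np.hstack([cv2.resize(a,(400,300)),cv2.resize(b[140:320,140:380],(400,300))]),cv2.COLOR_RGB2BGR))
E
```

```text
t: 14.05
tcp_pos: [0.489, 0.023, 0.1153]
tool_rot: [0.999, -0.038, 0.0, 0.0]
force: [-0.7, 0.5, 1.7]
finger_gap: 0.488
gripper_force: 50.3
t: 15.3
tcp_pos: [0.4888, 0.023, 0.1401]
tool_rot: [0.999, -0.038, -0.0, -0.0]
force: [-0.1, 0.0, -0.7]
finger_gap: 0.488
gripper_force: 50.6
```

View pics/ws.png

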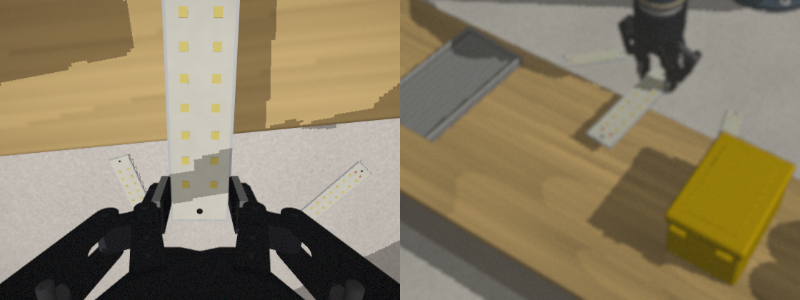

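The board is held by the near end and lifted clear; its shadow has separated from it on the ledge. I carry it over the tray and align it to the tray's yaw of -3.7°.

```bash
python3 -m handwheel '[[0,0,20,0,0,0,0.4],[0,0,25,0,0,0,0.4],[6,-15,0,0,0,0,0.4],[12,-30,0,0,0,0,0.4],[15,-40,0,0,0,0.2,0.4],[17,-45,0,0,0,0.2,0.4],[17,-45,0,0,0,0.2,0.4],[15,-40,0,0,0,0,0.4],[12,-30,0,0,0,0,0.4],[8,-20,0,0,0,0,0.4]]'
python3 -m handwheel '[[4.7,-12.5,0,0,0,0,0.4],[0,0,0,0,0,0,0.4],[0,0,0,0,0,0,0.4],[0,0,-6,0,0,0,0.4],[0,0,-10,0,0,0,0.4],[0,0,-10,0,0,0,0.4],[0,0,-4,0,0,0,0.4],[0,0,0,0,0,0,0.4],[0,0,0,0,0,0,0.4],[0,0,0,0,0,0,0.4]]'
python3 - <<'E'
from h import *
c=manip.get_calibration('wrist')
a=snap('wrist','w3.png');b=snap('scene','s3.png')
cv2.imwrite('pics/ws3.png',cv2.cvtColor(np.hstack([cv2.resize(a,(400,400)),cv2.resize(b[120:260,80:220],(400,400),interpolation=cv2.INTER_CUBIC)]),cv2.COLOR_RGB2BGR))
E
```

```text
t: 16.65
tcp_pos: [0.5907, -0.2448, 0.1832]
tool_rot: [0.999, -0.033, -0.001, -0.0]
force: [-1.0, 0.1, -0.4]
finger_gap: 0.489
gripper_force: 50.8
t: 17.9
tcp_pos: [0.5958, -0.2547, 0.1555]
tool_rot: [0.999, -0.032, 0.0, 0.0]
force: [0.4, 0.0, -1.9]
finger_gap: 0.489
gripper_force: 50.8
```

View pics/ws3.png

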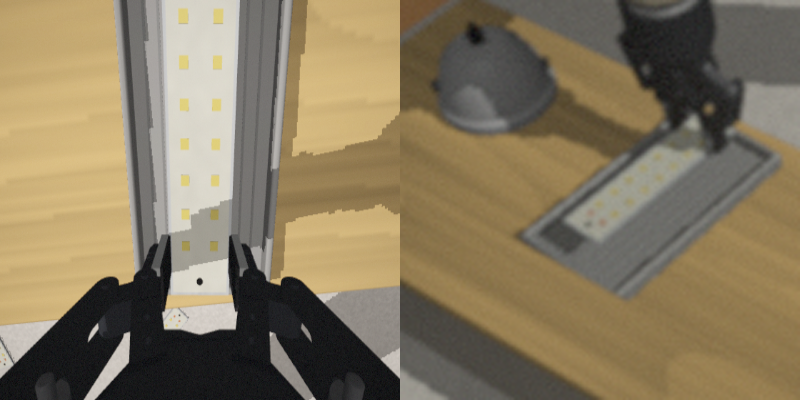

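The board is aligned and centred over the tray, with the fingers inside both walls. Lowering now.

```bash
python3 -m handwheel '[[0,0,-5,0,0,0,0.4],[0,0,-6,0,0,0,0.4],[0,0,-6,0,0,0,0.4],[0,0,-5,0,0,0,0.4],[0,0,-4,0,0,0,0.4],[0,0,-3,0,0,0,0.4],[0,0,-2,0,0,0,0.4],[0,0,-1,0,0,0,0.4],[0,0,0,0,0,0,0.4],[0,0,0,0,0,0,0.4]]'
python3 -m handwheel '[[0,0,-0.5,0,0,0,0.4],[0,0,-0.5,0,0,0,0.4],[0,0,-0.5,0,0,0,0.4],[0,0,-0.5,0,0,0,0.4],[0,0,0,0,0,0,0.4],[0,0,0,0,0,0,0.4],[0,0,0,0,0,0,0.4],[0,0,0,0,0,0,0.4],[0,0,0,0,0,0,0.4],[0,0,0,0,0,0,0.4]]'
```

```text
t: 19.25
tcp_pos: [0.5956, -0.2545, 0.1233]
tool_rot: [0.999, -0.032, 0.0, 0.0]
force: [-0.6, -0.8, 0.2]
finger_gap: 0.488
gripper_force: 50.8
t: 20.5
tcp_pos: [0.5955, -0.2545, 0.1215]
tool_rot: [0.999, -0.032, 0.0, 0.0]
force: [-1.8, 0.1, 4.6]
finger_gap: 0.485
gripper_force: 53.9
```

Contact with the floor at 4.6 N. I ease the grip to release (opening at most 0.68, so the fingers clear the walls) and lift straight up.

```bash
python3 -m handwheel '[[0,0,0,0,0,0,0.47],[0,0,0,0,0,0,0.48],[0,0,0,0,0,0,0.5],[0,0,0,0,0,0,0.53],[0,0,0,0,0,0,0.57],[0,0,0,0,0,0,0.62],[0,0,0,0,0,0,0.68],[0,0,0,0,0,0,0.68],[0,0,0,0,0,0,0.68],[0,0,0,0,0,0,0.68]]' 20
python3 -m handwheel '[[0,0,4,0,0,0,0.68],[0,0,10,0,0,0,0.68],[0,0,30,0,0,0,0.68],[0,0,40,0,0,0,0.68],[-30,0,30,0,0,0,0.68],[-45,0,20,0,0,0,0.68],[-45,20,0,0,0,0,0.68],[-30,20,0,0,0,0,0.68],[0,0,0,0,0,0,0.68],[0,0,0,0,0,0,0.68]]'
python3 - <<'E'
from h import *
a=snap('top','t9.png');b=snap('scene','s9.png')
cv2.imwrite('pics/end.png',cv2.cvtColor(np.hstack([cv2.resize(a[125:225,310:410],(400,400),interpolation=cv2.INTER_CUBIC),cv2.resize(b[90:290,80:280],(400,400),interpolation=cv2.INTER_CUBIC)]),cv2.COLOR_RGB2BGR))
E
```

```text
t: 21.75
tcp_pos: [0.5955, -0.2545, 0.1211]
tool_rot: [0.999, -0.032, 0.0, 0.0]
force: [-0.1, -0.0, 0.2]
finger_gap: 0.678
gripper_force: 0.0
t: 23.0
tcp_pos: [0.4465, -0.2152, 0.2561]
tool_rot: [0.999, -0.032, 0.001, 0.001]
force: [-0.1, -0.1, 0.2]
finger_gap: 0.679
gripper_force: 0.0
```

View pics/end.png

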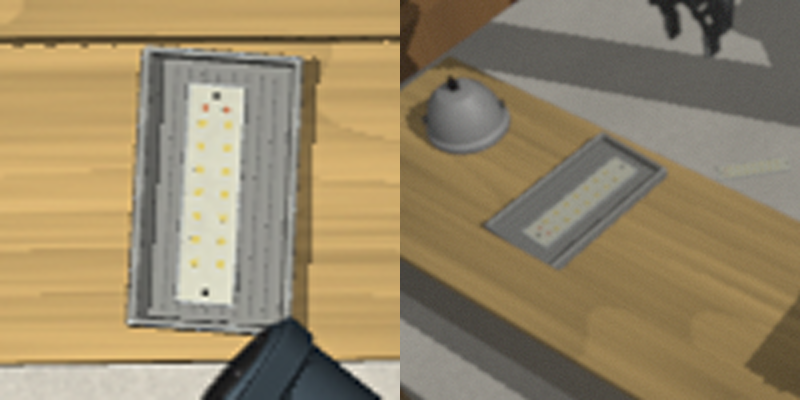

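The board lies flat on the tray floor, chips up, clear of all four walls (crop 178–240 across, 83–303 along). The headlamp is undisturbed and the robot is clear, so I hand in.

```bash
python3 -c "
from station import manip
print(manip.sign_off())"
```

```text
the job is handed in; nothing more can be done
None
```

I slid the LED board out about a third over the ledge's front edge, let go, picked it up by that end and lowered it flat, chips up, into the grey tray; the job is handed in at about 23 s.

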